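# Weed the empty carton out of a pusher tray

## Task

Somebody put an empty carton back among the four alike cartons in the black pusher tray. Find it by its weight, put it in the grey open box for empties, and then slide the blue follower up so that the three full cartons stand upright and close together against the clear front stop, without crushing them. Leave the radio and the vials beside the tray where they are.

Things in the scene. Friction and masses are not known exactly. Their poses are not given: they have to be found in the camera images.
- lane: black pusher tray fixed on the worktop, 290 x 64 mm. Origin: centre of its underside; x runs along the tray away from the front stop, y across, z up. Floor 6 mm above the worktop; side walls 3 mm thick, 22 mm high, 58 mm apart inside; the clear front stop is at the -x end, its inner face at x = -0.135 m, 52 mm high
- lane_stop (a point): on the tray floor at the inner face of the clear front stop, mid-width
- follower_slide (a joint): position of the blue follower along the tray in m: 0 is farthest back (its flat front face 192 mm from the stop's inner face), growing as it moves toward the stop; distance face to stop = 0.192 - value; travel 0.125; stays where it is left (about 1.5 N of friction)
- follower_grip (a point): top centre of the follower's upright blue grip (white cap), 88 mm above the worktop. The grip is 14 mm thick along the tray, 34 mm across, 76 mm tall. The follower's plate stands ahead of it with 50 mm free between; plate's front face is 62 mm ahead of the grip's centre. Behind the grip is only the tray's 20 mm high rear wall
- follower: the blue follower that backs up the row: an upright plate (5 mm thick, 52 mm wide, its top 74 mm above the worktop) on a sole 76 mm long, with the grip behind. Origin: middle of the plate's front face, at tray floor level; x points back along the tray, z up
- carton_a: one of four closed light-blue cartons that look alike, 50 x 34 mm, 80 mm tall, standing in a row in the tray, a few mm apart. Origin: centre of the underside; x along the 50 mm width (across the tray), y along the 34 mm thickness (along the tray), z up. Full ones weigh 300 to 420 g, the empty one about 50 g; the names do not tell which. Grip near the top across the 50 mm
- carton_b: one of four closed light-blue cartons that look alike, 50 x 34 mm, 80 mm tall, standing in a row in the tray, a few mm apart. Origin: centre of the underside; x along the 50 mm width (across the tray), y along the 34 mm thickness (along the tray), z up. Full ones weigh 300 to 420 g, the empty one about 50 g; the names do not tell which. Grip near the top across the 50 mm
- carton_c: one of four closed light-blue cartons that look alike, 50 x 34 mm, 80 mm tall, standing in a row in the tray, a few mm apart. Origin: centre of the underside; x along the 50 mm width (across the tray), y along the 34 mm thickness (along the tray), z up. Full ones weigh 300 to 420 g, the empty one about 50 g; the names do not tell which. Grip near the top across the 50 mm
- carton_d: one of four closed light-blue cartons that look alike, 50 x 34 mm, 80 mm tall, standing in a row in the tray, a few mm apart. Origin: centre of the underside; x along the 50 mm width (across the tray), y along the 34 mm thickness (along the tray), z up. Full ones weigh 300 to 420 g, the empty one about 50 g; the names do not tell which. Grip near the top across the 50 mm
- tote: grey open box for empties, fixed, 170 x 122 mm, 55 mm high, walls and floor 4 mm. Origin: centre of its underside; x along its length. An old light-blue and violet carton (56 x 70 mm, 34 mm high) lies in its +x end
- tote_space (a point): on the inner floor of the grey box, in the middle of its free part 51 mm from its -x wall and 52 mm from the old carton
- two_way_radio: black hand radio lying on the worktop, 151 x 58 x 31 mm; origin at its underside's centre, x along its length to the aerial. Leave alone
- vial_white_cap: white-capped sample vial standing on the worktop, 36 mm wide, 63 mm tall; origin at its underside's centre. Leave alone
- vial_blue_cap: blue-capped sample vial standing on the worktop, 36 mm wide, 65 mm tall; origin at its underside's centre. Leave alone
Things that resemble listed ones, but are neither listed nor needed, are in the scene too. Leave any yellow look-alike of the carton_b alone. What is shaped like the carton_c but green is not meant.

How it is judged (in metres and radians):
At the end, for the whole second after the job is handed in: The empty carton rests in the grey box (bearing on it with under 1.6 N, as only the empty one does); the three full ones stand upright (0.1 rad) on the tray floor within 12 mm of its middle line; the follower's face is at most 106 mm from the stop (joint over 0.086), so 4 mm slack; all at rest (((x of carton_a in the frame of tote between -0.085 and 0.085 m and y of carton_a in the frame of tote between -0.061 and 0.061 m and z of carton_a in the frame of tote below 0.06 m and linear speed of carton_a below 0.02 m/s and contact force between carton_a and tote between 0.15 and 1.6 N and (x of carton_b in the frame of lane between -0.125 and 0 m and y of carton_b in the frame of lane between -0.012 and 0.012 m and z of carton_b in the frame of lane below 0.012 m and angle between carton_b's own z axis and vertical below 0.1 rad and linear speed of carton_b below 0.02 m/s) and (x of carton_c in the frame of lane between -0.125 and 0 m and y of carton_c in the frame of lane between -0.012 and 0.012 m and z of carton_c in the frame of lane below 0.012 m and angle between carton_c's own z axis and vertical below 0.1 rad and linear speed of carton_c below 0.02 m/s) and (x of carton_d in the frame of lane between -0.125 and 0 m and y of carton_d in the frame of lane between -0.012 and 0.012 m and z of carton_d in the frame of lane below 0.012 m and angle between carton_d's own z axis and vertical below 0.1 rad and linear speed of carton_d below 0.02 m/s)) or (x of carton_b in the frame of tote between -0.085 and 0.085 m and y of carton_b in the frame of tote between -0.061 and 0.061 m and z of carton_b in the frame of tote below 0.06 m and linear speed of carton_b below 0.02 m/s and contact force between carton_b and tote between 0.15 and 1.6 N and (x of carton_a in the frame of lane between -0.125 and 0 m and y of carton_a in the frame of lane between -0.012 and 0.012 m and z of carton_a in the frame of lane below 0.012 m and angle between carton_a's own z axis and vertical below 0.1 rad and linear speed of carton_a below 0.02 m/s) and (x of carton_c in the frame of lane between -0.125 and 0 m and y of carton_c in the frame of lane between -0.012 and 0.012 m and z of carton_c in the frame of lane below 0.012 m and angle between carton_c's own z axis and vertical below 0.1 rad and linear speed of carton_c below 0.02 m/s) and (x of carton_d in the frame of lane between -0.125 and 0 m and y of carton_d in the frame of lane between -0.012 and 0.012 m and z of carton_d in the frame of lane below 0.012 m and angle between carton_d's own z axis and vertical below 0.1 rad and linear speed of carton_d below 0.02 m/s)) or (x of carton_c in the frame of tote between -0.085 and 0.085 m and y of carton_c in the frame of tote between -0.061 and 0.061 m and z of carton_c in the frame of tote below 0.06 m and linear speed of carton_c below 0.02 m/s and contact force between carton_c and tote between 0.15 and 1.6 N and (x of carton_a in the frame of lane between -0.125 and 0 m and y of carton_a in the frame of lane between -0.012 and 0.012 m and z of carton_a in the frame of lane below 0.012 m and angle between carton_a's own z axis and vertical below 0.1 rad and linear speed of carton_a below 0.02 m/s) and (x of carton_b in the frame of lane between -0.125 and 0 m and y of carton_b in the frame of lane between -0.012 and 0.012 m and z of carton_b in the frame of lane below 0.012 m and angle between carton_b's own z axis and vertical below 0.1 rad and linear speed of carton_b below 0.02 m/s) and (x of carton_d in the frame of lane between -0.125 and 0 m and y of carton_d in the frame of lane between -0.012 and 0.012 m and z of carton_d in the frame of lane below 0.012 m and angle between carton_d's own z axis and vertical below 0.1 rad and linear speed of carton_d below 0.02 m/s)) or (x of carton_d in the frame of tote between -0.085 and 0.085 m and y of carton_d in the frame of tote between -0.061 and 0.061 m and z of carton_d in the frame of tote below 0.06 m and linear speed of carton_d below 0.02 m/s and contact force between carton_d and tote between 0.15 and 1.6 N and (x of carton_a in the frame of lane between -0.125 and 0 m and y of carton_a in the frame of lane between -0.012 and 0.012 m and z of carton_a in the frame of lane below 0.012 m and angle between carton_a's own z axis and vertical below 0.1 rad and linear speed of carton_a below 0.02 m/s) and (x of carton_b in the frame of lane between -0.125 and 0 m and y of carton_b in the frame of lane between -0.012 and 0.012 m and z of carton_b in the frame of lane below 0.012 m and angle between carton_b's own z axis and vertical below 0.1 rad and linear speed of carton_b below 0.02 m/s) and (x of carton_c in the frame of lane between -0.125 and 0 m and y of carton_c in the frame of lane between -0.012 and 0.012 m and z of carton_c in the frame of lane below 0.012 m and angle between carton_c's own z axis and vertical below 0.1 rad and linear speed of carton_c below 0.02 m/s))) and value of joint follower_slide above 0.086 m and velocity of joint follower_slide below 0.01 m/s); the robot touches nothing.
It fails at once if a carton is crushed: pressed by the follower with more than 60 N (contact force between any of carton_a, carton_b, carton_c, carton_d and follower above 60 N).
It fails at once if the hand radio is moved by more than 25 mm or knocked over (distance of two_way_radio from where it was at the start of the episode above 0.025 m or angle between two_way_radio's own z axis and vertical above 0.5 rad).
It fails at once if the white-capped vial is moved by more than 25 mm or knocked over (distance of vial_white_cap from where it was at the start of the episode above 0.025 m or angle between vial_white_cap's own z axis and vertical above 0.5 rad).
It fails at once if the blue-capped vial is moved by more than 25 mm or knocked over (distance of vial_blue_cap from where it was at the start of the episode above 0.025 m or angle between vial_blue_cap's own z axis and vertical above 0.5 rad).
It also fails if it takes over 72 s, if anything falls off the work surface, if the arm or the gripper's body presses on something with over 40 N, if the wrist force passes 120 N, or if a joint passes its speed limit or range.

## Robot

A 7-joint arm with a two-finger parallel gripper is mounted at the origin on a cart in front of the work surface, level with it; the furniture and walls round the work are solid. World frame = base frame: x ahead of the robot, y to its left, z up, the work surface at z = 0. Lengths are in mm, angles in rad, forces in N, time in s.
With the tool pointing down it reaches from about 400 to 875 mm from the base axis. Payload 4.4 kg.
Tool frame: the origin (TCP) lies at the very end of the fingers, on their centre line; the grasp point (between the pads) lies 19 mm behind it; y points along the fingers, x is the direction in which the jaws open and shut, and the axes are right-handed (so a half turn about y gives the same grasp; the last joint's range is limited). The gripper opens to 85 mm and grips with 20 to 120 N. Pads are 22 mm wide; open, the fingers measure 114 mm over their backs; the gripper's body (76 mm by 85 mm) begins 54 mm behind the grasp point. The pads swing forward as they close: fully open they stand 13 mm farther back than shut.
Start: joints at [1.157, 0.628, 0.038, 1.517, -0.027, 0.996, -0.02], TCP at [221.568, -611.086, 231.313] pointing down, gripper open.
Joint ranges: [-3.06, 3.06], [-0.37, 2.12], [-1.25, 1.32], [0.18, 2.47], [-1.1, 4.24], [0.23, 1.98], [-2.94, 2.94]. Speed limits (rad/s): [2.57, 2.57, 3.14, 3.14, 3.14, 3.14, 3.14].

## Interface

Orientations are given as [roll, pitch, yaw] about the fixed x, y, z axes, in that order (R = Rz(yaw) Ry(pitch) Rx(roll)).
In Python, from cell import readout, eyes, finish_job gives the robot as it stands. The module is installed in compiled form; this text tells all that it offers.
- The arm moves only by the tool apply_moves, never from a script. Its argument "commands" is a list that holds one entry, the list of rows, each a list of 6 numbers: the shift along the tool's x, y, z in units of 0.04 m (1.0 is 0.04 m), then the turn, a rotation vector about the tool's x, y, z in units of 5 degrees (1.0 is 5 degrees). A call has 1 to 8 rows; each row shifts and turns the pose as measured when the row begins, along the tool's axes as they then stand; what a row does not reach is not made up. A row lasts 1/12 s, in which the tool goes at most 41.7 mm and 7.16 degrees, less where a joint would pass 70% of its speed; a pose out of reach is approached as far as the arm can. A call with a number of a shift or a turn outside -1 to 1 is refused whole. A call with a gripper value outside its range is refused whole. "claw" is the finger opening in mm, from 0 to 85.4, set as the call begins (left out, the last holds). The fingers move at their own pace and stop on an object; the grip force is fixed at half the most. Time passes only in rows, so rows that do not move let the fingers close. It gives the time, the measured TCP pose, the force and the opening at its end, in the units of the state.
- readout.read_state(): the state, without advancing time (a new reading comes with each control period).
- eyes.get_image(name): name is "scene" or "top"; returns a dict with "image" (400x640x3 uint8, red, green, blue), "mtx" (3x3 intrinsics, pixels), "rvec" (rotation vector, rad) and "tvec" (3), from world to camera coordinates, as OpenCV has them. Camera axes: x right, y down, z forward; pixel columns grow to the right and rows downward; lengths in mm; the calibration is good to about 2 mm. A picture is of the moment at which its call begins. There is no depth.
- finish_job(): hands the job in, once; it reports no verdict.
The state is a dict: "clock": time; "qpos": joint angles; "qd": joint speeds; "tau": joint torques, N m; "eef_pos": TCP position; "tool_rot": TCP orientation; "force": force on the tool from outside, world axes, zero at the start; "torque": the same for the moment, N m; "width": finger opening in mm.
Only numpy, scipy, OpenCV 4.12 (cv2) and the standard library are available. Lean on these libraries where they do the work, as an engineer would, in place of code of your own. Each camera call takes 0.05 s, during which the arm holds its last target. There are 200 camera calls.

## Working session

There is one attempt and no reset: what is moved stays moved. The work goes in short steps, Python scripts to look and compute and a tool call to move; the robot and the scene stay as the last step left them, time stands still between calls to the robot, and variables do not carry over. Pictures are saved under pics/ and viewed, about 8 in all and at most 12, crops included, and the job is handed in when it is done.

Besides the shell and the picture viewer there is one more tool, called after "Emit:" as name([rows], argument=value, ...), one row to a line, values as JSON. apply_moves: Moves the arm, as the interface text tells. Shifts and turns lie within -1 to 1; 1 stands for 0.04 m of shift or 5 degrees of turn. Its arguments: {"type":"object","properties":{"commands":{"type":"array"},"claw":{"type":"number"}},"required":["commands"]}

```bash
mkdir -p pics; cat > h.py <<'E'
import numpy as np, cv2
from cell import readout, eyes, finish_job
def snap(n,f=None,crop=None,s=1):
    d=eyes.get_image(n)
    im=d["image"][:,:,::-1].copy()
    np.savez('cal_%s.npz'%n,**{k:np.array(d[k]) for k in('mtx','rvec','tvec')},image=im)
    if crop: im=im[crop[1]:crop[3],crop[0]:crop[2]]
    im=cv2.resize(im,None,fx=s,fy=s,interpolation=cv2.INTER_CUBIC)
    if f: cv2.imwrite('pics/'+f,im)
    return d
def back(n,uv,z):
    c=np.load('cal_%s.npz'%n); R=cv2.Rodrigues(c['rvec'])[0]; t=c['tvec'].reshape(3)
    o=-R.T@t; q=cv2.undistortPoints(np.array(uv,float).reshape(-1,1,2),c['mtx'],None).reshape(-1,2)
    d=np.c_[q,np.ones(len(q))]@R
    return o+d*((np.array(z)-o[2])/d[:,2])[:,None]
def proj(n,P):
    c=np.load('cal_%s.npz'%n); return cv2.projectPoints(np.array(P,float).reshape(-1,3),c['rvec'],c['tvec'],c['mtx'],None)[0].reshape(-1,2)
E
python3 - <<'E'
from h import *
snap('scene','s0.png',s=1.25);snap('top','t0.png',s=1.25)
print(readout.read_state())
E
```

```text
{'clock': 0.1, 'qpos': array([ 1.15723015,  0.62925087,  0.03847586,  1.51825309, -0.02700054,
        0.99629409, -0.02003023]), 'qd': array([-1.45368890e-05, -2.68550788e-03,  8.36475489e-04, -2.01363556e-03,
       -1.76115110e-03, -4.53594656e-04,  1.17295160e-03]), 'tau': array([ 4.25656573e-03, -5.64531648e+01,  1.23048875e+00, -1.93972671e+01,
        1.11007490e-02,  5.48539989e-03,  4.88916342e-06]), 'eef_pos': array([ 221.34401546, -610.56777095,  230.48817295]), 'tool_rot': array([-1.57083066,  0.00168623, -1.22308552]), 'force': array([-0.16602557, -0.55694453, -0.31703294]), 'torque': array([-0.00249926, -0.021645  ,  0.06662483]), 'width': 85.59788659803117}
```

View pics/s0.png

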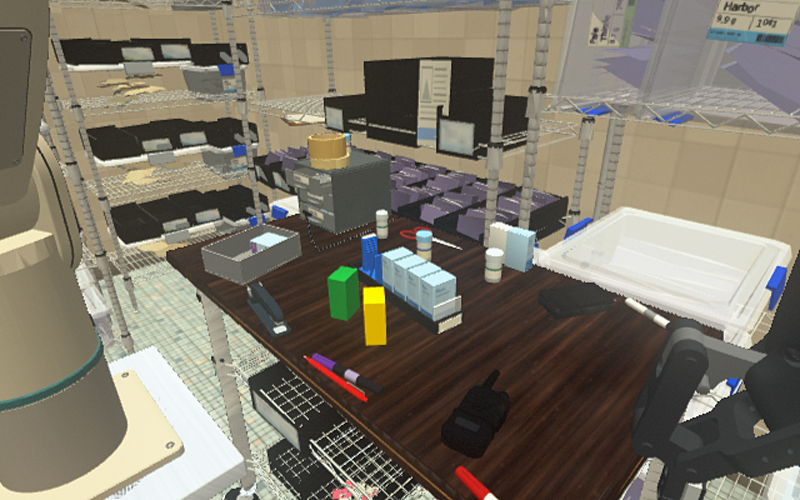

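View pics/t0.png

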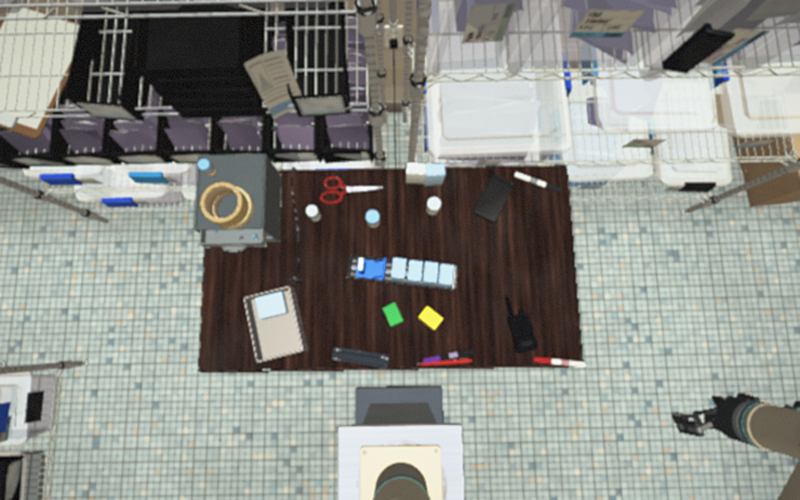

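Top view (800 px picture): tray row at (350–457, 258–288), with the follower on its left and the stop on its right. The tote is at (273,323) with the old carton in its far end. Possible mix-ups are the green block (392,314), the yellow block (430,317), and the white/blue cartons at the back (425,173). I choose the four light-blue ones in the tray at (400–447, 268–275) and check them in a close crop.

```bash
python3 - <<'E'
from h import *
a=np.load('cal_top.npz')['image'][195:295,185:385]; b=np.load('cal_scene.npz')['image'][165:275,155:380]
a=cv2.resize(a,(800,400),interpolation=cv2.INTER_CUBIC)
cv2.imwrite('pics/t1.png',a)
cv2.imwrite('pics/s1.png',cv2.resize(b,None,fx=3.5,fy=3.5,interpolation=cv2.INTER_CUBIC))
E
```

```text
(no output)
```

View pics/t1.png

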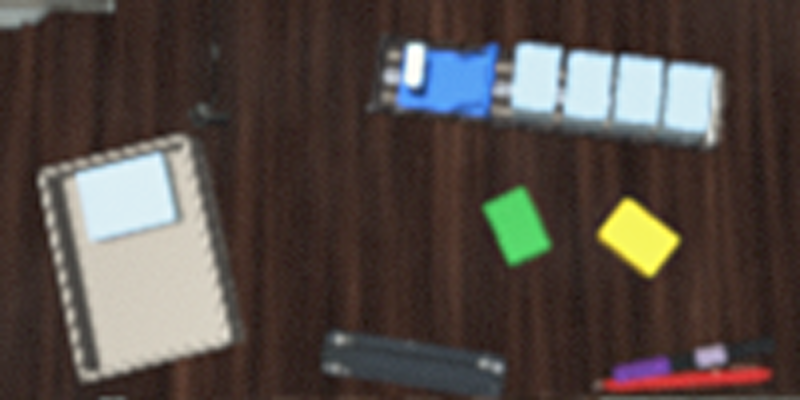

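View pics/s1.png

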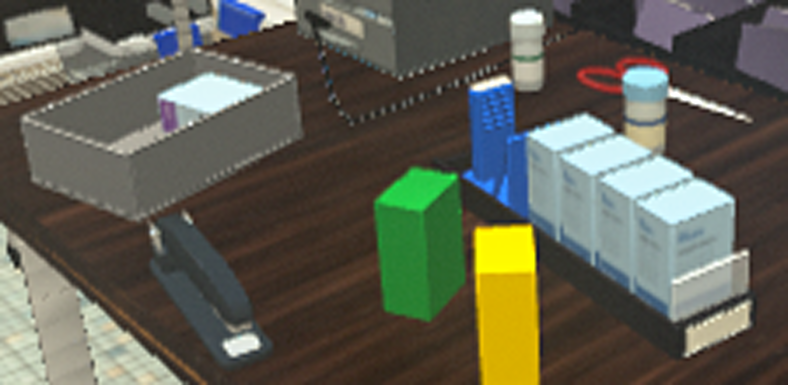

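```bash
python3 - <<'E'
from h import *
np.set_printoptions(suppress=True,precision=1)
f=lambda p:(np.array(p,float)+.5)/4-.5+[185,195]
g=lambda p:(np.array(p,float)+.5)/3.5-.5+[155,165]
c=back('top',f([(537,78),(589,86),(639,91),(690,98),(414,66)]),[86,86,86,86,88]);print(c)
d=c[3]-c[0];print(np.degrees(np.arctan2(d[1],d[0])),np.diff(c,axis=0))
d=c[3]-c[4];print('cap->c4',d,np.degrees(np.arctan2(d[1],d[0])))
t=back('top',f([(38,168),(190,135),(243,340),(84,382)]),[55]*4);print(t,t.mean(0),np.linalg.norm(np.diff(t,axis=0),axis=1))
# scene check: cap, carton top centres
s=back('scene',g([(571,133),(609,153),(647,177),(690,204),(492,85)]),[86,86,86,86,88]);print('scene',s)
print('vials',back('top',np.array([(312,212),(373,217),(434,204)])/1.25,[63,65,63]), 'green/yellow',back('top',f([(517,226),(640,238)]),[80,80]))
# stop upper edge, row
print(back('top',f([(717,67),(712,145)]),[52,52]))
E
```

```text
[[ 548.4   -3.4   86. ]
 [ 541.3  -44.3   86. ]
 [ 536.6  -83.7   86. ]
 [ 530.4 -123.7   86. ]
 [ 559.3   93.7   88. ]]
-98.50399337788703 [[ -7.1 -41.    0. ]
 [ -4.7 -39.4   0. ]
 [ -6.3 -40.    0. ]
 [ 29.  217.5   2. ]]
cap->c4 [ -29.  -217.5   -2. ] -97.58538925319486
[[486.4 399.8  55. ]
 [511.1 277.7  55. ]
 [347.6 232.5  55. ]
 [317.1 357.4  55. ]] [415.6 316.8  55. ] [124.6 169.6 128.5]
scene [[ 546.    -9.3   86. ]
 [ 542.5  -48.8   86. ]
 [ 535.3  -89.5   86. ]
 [ 527.9 -132.    86. ]
 [ 558.6   87.    88. ]]
vials [[ 703.7  222.    63. ]
 [ 686.8   61.2   65. ]
 [ 719.7 -100.    63. ]] green/yellow [[432.5  14.3  80. ]
 [421.6 -81.6  80. ]]
[[ 559.8 -150.4   52. ]
 [ 496.2 -144.    52. ]]
```

```bash
python3 - <<'E'
from h import *
np.set_printoptions(suppress=True,precision=1)
for n,box in(('top',(300,195,375,240)),('scene',(295,190,375,265))):
    im=np.load('cal_%s.npz'%n)['image'].astype(int); x0,y0,x1,y1=box
    c=im[y0:y1,x0:x1]; b,g,r=c[...,0],c[...,1],c[...,2]
    m=((r>(188 if n=='scene' else 175))&(b>r+5)&(g>r)).astype(np.uint8)
    k,l,st,ce=cv2.connectedComponentsWithStats(m,connectivity=4)
    for i in range(1,k):
        if st[i,4]>25: print(n,st[i],ce[i]+[x0,y0],back(n,[ce[i]+[x0,y0]],[86])[0])
    cv2.imwrite('pics/m_%s.png'%n,cv2.resize(np.hstack([c.astype(np.uint8),cv2.cvtColor(m*255,cv2.COLOR_GRAY2BGR)]),None,fx=5,fy=5,interpolation=cv2.INTER_NEAREST))
c=np.load('cal_scene.npz');print(c['mtx'],c['tvec']);print(proj('scene',[0,0,0]),proj('top',[0,0,0]),np.load('cal_top.npz')['mtx'])
for n in('scene','top'):
  c=np.load('cal_%s.npz'%n);R=cv2.Rodrigues(c['rvec'])[0];print(-R.T@c['tvec'].reshape(3))
E
```

```text
top [  9  11  29  18 325] [324.8 215.1] [545.  -22.2  86. ]
top [ 39  15  11  16 154] [344.2 217.2] [537.3 -83.2  86. ]
top [ 51  17  13  16 173] [357.1 219.1] [ 530.4 -123.7   86. ]
scene [ 12   8  23  10 114] [317.5 202.5] [545.9  -8.5  86. ]
scene [ 21  14  24  11 139] [327.8 208.8] [539.4 -49.2  86. ]
scene [ 32  20  25  11 148] [339.1 215.2] [534.8 -88.8  86. ]
scene [ 43  27  26  12 163] [350.4 222.2] [ 528.2 -127.9   86. ]
[[372.5   0.  322.4]
 [  0.  372.5 200.3]
 [  0.    0.    1. ]] [-409.5  244.3  569.5]
[[ 54.6 360.1]] [[320.8 389.9]] [[366.6   0.  314.7]
 [  0.  366.6 207.9]
 [  0.    0.    1. ]]
[  11.7 -585.5  456.8]
[ 383.5    5.8 1234.1]
```

```bash
cat >> h.py <<'E'
from scipy.spatial.transform import Rotation as Ro
AX=81.7
def plan(p,yaw=AX-90,step=.95,tstep=.95):
    s=readout.read_state(); x=np.array(s['eef_pos']); R=Ro.from_euler('xyz',s['tool_rot'])
    T=Ro.from_euler('xyz',[-90,0,yaw],degrees=True); p=np.array(p,float)
    print('t',round(s['clock'],2),'at',x.round(1),'rot',np.degrees(s['tool_rot']).round(1),'F',np.round(s['force'],2),'w',round(s['width'],1))
    n=int(max(1,np.ceil(np.linalg.norm(p-x)/40/step),np.ceil((R.inv()*T).magnitude()/np.radians(5)/tstep)))
    rows=[]
    for i in range(n):
        k=n-i; d=R.inv().apply((p-x)/k)/40; w=(R.inv()*T).as_rotvec()/k/np.radians(5)
        d=d.round(2)+0; w=w.round(2)+0; rows.append([*map(float,d),*map(float,w)])
        x=x+R.apply(d*40); R=R*Ro.from_rotvec(w*np.radians(5))
    print(n); 
    for j in range(0,n,8): print(rows[j:j+8])
E
python3 -c "
from h import *
plan([529.5,-126,170])"
```

```text
t 0.1 at [ 221.3 -610.6  230.5] rot [-90.    0.1 -70.1] F [-0.17 -0.56 -0.32] w 85.6
16
[[-0.55, 0.1, 0.71, 0.0, -0.77, 0.0], [-0.5, 0.1, 0.75, 0.0, -0.77, 0.0], [-0.45, 0.09, 0.78, 0.0, -0.77, 0.0], [-0.39, 0.1, 0.81, 0.0, -0.77, 0.0], [-0.34, 0.09, 0.83, 0.0, -0.77, 0.0], [-0.28, 0.1, 0.85, 0.0, -0.77, 0.0], [-0.23, 0.09, 0.87, 0.0, -0.77, 0.0], [-0.17, 0.1, 0.88, 0.0, -0.77, 0.0]]
[[-0.11, 0.09, 0.89, 0.0, -0.77, 0.0], [-0.05, 0.1, 0.89, 0.0, -0.78, 0.0], [0.02, 0.09, 0.9, 0.0, -0.77, 0.0], [0.08, 0.1, 0.89, 0.0, -0.78, 0.0], [0.14, 0.09, 0.89, 0.0, -0.77, 0.0], [0.19, 0.1, 0.87, -0.01, -0.78, 0.0], [0.25, 0.09, 0.86, 0.0, -0.77, -0.01], [0.32, 0.1, 0.84, -0.01, -0.78, 0.0]]
```

Emit:
apply_moves([
  [[-0.55, 0.1, 0.71, 0, -0.77, 0], [-0.5, 0.1, 0.75, 0, -0.77, 0], [-0.45, 0.1, 0.78, 0, -0.77, 0], [-0.4, 0.1, 0.81, 0, -0.77, 0], [-0.34, 0.1, 0.83, 0, -0.77, 0], [-0.28, 0.1, 0.85, 0, -0.77, 0], [-0.23, 0.1, 0.87, 0, -0.77, 0], [-0.17, 0.1, 0.88, 0, -0.77, 0]],
], claw=85)

```text
clock: 0.77
eef_pos: [370.2, -365.8, 193.0]
tool_rot: [-1.578, 0.004, -0.68]
force: [0.2, -0.1, -0.5]
width: 85.1
```

Emit:
apply_moves([
  [[-0.11, 0.1, 0.89, 0, -0.77, 0], [-0.05, 0.1, 0.89, 0, -0.77, 0], [0.02, 0.1, 0.9, 0, -0.77, 0], [0.08, 0.1, 0.89, 0, -0.77, 0], [0.14, 0.1, 0.89, 0, -0.77, 0], [0.19, 0.1, 0.87, 0, -0.77, 0], [0.25, 0.1, 0.86, 0, -0.77, 0], [0.3, 0.1, 0.84, 0, -0.77, 0]],
])

```text
clock: 1.43
eef_pos: [523.1, -108.3, 156.1]
tool_rot: [-1.575, 0.01, -0.116]
force: [1.2, -1.2, 0.7]
width: 84.9
```

```bash
python3 -c "
from h import *
plan([529.5,-126,170])"
```

```text
t 1.43 at [ 523.1 -108.3  156.1] rot [-90.2   0.6  -6.6] F [ 1.22 -1.16  0.7 ] w 84.9
1
[[0.21, -0.35, -0.42, 0.05, 0.33, -0.12]]
```

Emit:
apply_moves([
  [[0.2, 0.35, -0.42, 0.05, 0.33, -0.12], [0, 0.35, 0, 0, 0, 0], [0, 0, 0, 0, 0, 0]],
])

```text
clock: 1.68
eef_pos: [535.5, -111.6, 126.7]
tool_rot: [-1.562, -0.005, -0.123]
force: [-0.2, 0.6, 0.7]
width: 85.2
```

```bash
python3 - <<'E'
from h import *
plan([529.5,-126,45])
snap('scene','s2.png',crop=(270,120,400,275),s=3.8)
s=readout.read_state();R=Ro.from_euler('xyz',s['tool_rot']);p=s['eef_pos']
q=proj('scene',[p,p+R.apply([42,0,0]),p+R.apply([-42,0,0])]);print(((q-[270,120]+.5)*3.8).round())
E
```

```text
t 1.68 at [ 535.5 -111.6  126.7] rot [-89.5  -0.3  -7. ] F [-0.25  0.62  0.72] w 85.2
3
[[-0.04, 0.68, -0.13, -0.03, 0.08, 0.02], [-0.04, 0.68, -0.13, -0.04, 0.09, 0.02], [-0.03, 0.68, -0.13, -0.03, 0.08, 0.01]]
[[298. 310.]
 [355. 290.]
 [238. 331.]]
```

View pics/s2.png

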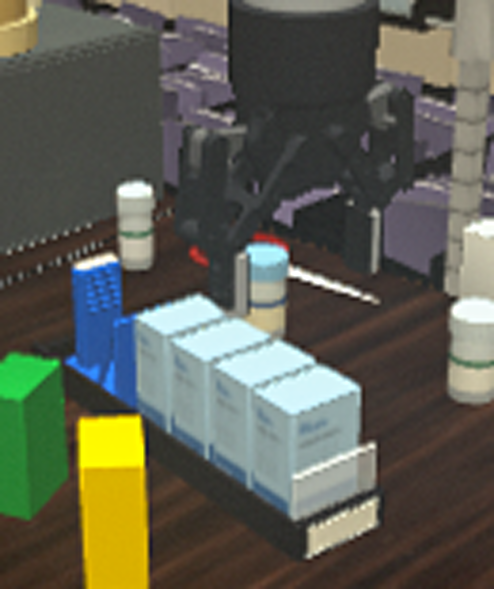

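Emit:
apply_moves([
  [[-0.11, 0, -0.38, -0.1, 0.25, 0], [0, 0, 0, 0, 0, 0], [0, 0, 0, 0, 0, 0]],
])

```text
clock: 1.98
eef_pos: [528.1, -130.9, 128.5]
tool_rot: [-1.574, -0.005, -0.151]
force: [-0.2, 0.3, 1.0]
width: 85.0
```

```bash
python3 -c "
from h import *
plan([529.5,-126,45])"
```

```text
t 1.98 at [ 528.1 -130.9  128.5] rot [-90.2  -0.3  -8.6] F [-0.18  0.25  1.01] w 85.0
3
[[0.0, 0.7, 0.04, 0.01, -0.02, 0.02], [0.0, 0.69, 0.05, 0.01, -0.02, 0.02], [0.01, 0.7, 0.04, 0.02, -0.03, 0.02]]
```

Emit:
apply_moves([
  [[0, 0.6, 0.04, 0, 0, 0], [0, 0.6, 0.04, 0, 0, 0], [0, 0.6, 0.04, 0, 0, 0], [0, 0.2, 0, 0, 0, 0], [0, 0, 0, 0, 0, 0], [0, 0, 0, 0, 0, 0]],
])

```text
clock: 2.48
eef_pos: [531.5, -133.2, 51.7]
tool_rot: [-1.578, -0.015, -0.16]
force: [0.4, 0.1, -0.5]
width: 85.1
```

```bash
python3 -c "
from h import *
plan([529.5,-126,45])"
```

```text
t 2.48 at [ 531.5 -133.2   51.7] rot [-90.4  -0.9  -9.2] F [ 0.36  0.14 -0.46] w 85.1
1
[[-0.08, 0.17, 0.17, 0.08, -0.18, 0.18]]
```

Emit:
apply_moves([
  [[-0.08, 0.15, 0.17, 0.08, -0.18, 0.18], [0, 0, 0, 0, 0, 0]],
])

```text
clock: 2.65
eef_pos: [530.4, -126.3, 47.5]
tool_rot: [-1.571, -0.001, -0.145]
force: [0.3, 0.2, -0.5]
width: 85.0
```

```bash
python3 -c "
from h import *
plan([529.5,-126,45])"
```

```text
t 2.65 at [ 530.4 -126.3   47.5] rot [-90.   -0.1  -8.3] F [ 0.3   0.16 -0.52] w 85.0
1
[[-0.02, 0.06, 0.0, 0.0, 0.0, 0.02]]
```

Close, then lift 15 mm and weigh.

Emit:
apply_moves([
  [[0, 0, 0, 0, 0, 0], [0, 0, 0, 0, 0, 0], [0, 0, 0, 0, 0, 0], [0, 0, 0, 0, 0, 0], [0, 0, 0, 0, 0, 0], [0, 0, 0, 0, 0, 0], [0, 0, 0, 0, 0, 0], [0, 0, 0, 0, 0, 0]],
], claw=40)

```text
clock: 3.32
eef_pos: [532.6, -126.6, 50.6]
tool_rot: [-1.571, -0.007, -0.144]
force: [-1.8, -0.1, -0.4]
width: 49.1
```

Emit:
apply_moves([
  [[0, -0.2, 0, 0, 0, 0], [0, -0.2, 0, 0, 0, 0], [0, -0.2, 0, 0, 0, 0], [0, 0, 0, 0, 0, 0], [0, 0, 0, 0, 0, 0], [0, 0, 0, 0, 0, 0]],
])

```text
clock: 3.82
eef_pos: [532.6, -126.7, 77.8]
tool_rot: [-1.571, -0.008, -0.144]
force: [0.3, 0.2, -0.8]
width: 49.0
```

```bash
python3 -c "
from h import *
plan([529.5,-126,45])
snap('scene');plan([529.5,-126,45]);snap('scene');plan([529.5,-126,45])"
```

```text
t 3.82 at [ 532.6 -126.7   77.8] rot [-90.   -0.4  -8.3] F [ 0.3   0.16 -0.84] w 49.0
1
[[-0.09, 0.82, 0.01, 0.0, 0.01, 0.09]]
t 3.87 at [ 532.5 -126.7   77.7] rot [-90.   -0.4  -8.3] F [ 0.44 -0.11 -0.29] w 49.4
1
[[-0.08, 0.82, 0.01, 0.0, 0.01, 0.09]]
t 3.92 at [ 532.3 -126.6   77.4] rot [-90.   -0.4  -8.3] F [-0.2   0.36 -0.76] w 49.3
1
[[-0.08, 0.81, 0.01, 0.0, 0.01, 0.08]]
```

```bash
python3 - <<'E'
from h import *
snap('scene','s3.png',crop=(270,120,400,275),s=3.8)
E
```

```text
(no output)
```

View pics/s3.png

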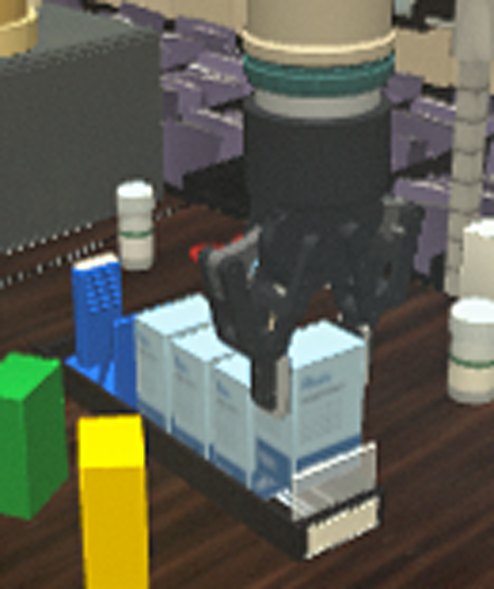

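The picture shows the carton in the jaws clear of the tray floor: its top is at row 325 and its base band at row 455. The load is about 0.3 N against 3–4 N for a full carton, so this one is the empty one. I carry it to the grey box.

Emit:
apply_moves([
  [[0, -0.5, 0, 0, 0, 0], [0, -0.8, 0, 0, 0, 0], [0, -0.8, 0, 0, 0, 0], [0, -0.3, 0, 0, 0, 0]],
])

```text
clock: 4.3
eef_pos: [527.6, -125.5, 171.2]
tool_rot: [-1.57, 0.007, -0.143]
force: [0.7, 0.9, -0.8]
width: 49.1
```

```bash
python3 -c "
from h import *
plan([386,306,165],14.7,.8)"
```

```text
t 4.3 at [ 527.6 -125.5  171.2] rot [-89.9   0.4  -8.2] F [ 0.66  0.94 -0.82] w 49.1
15
[[-0.34, 0.01, 0.68, 0.0, -0.31, 0.0], [-0.32, 0.01, 0.69, 0.0, -0.31, -0.01], [-0.3, 0.01, 0.69, 0.0, -0.3, 0.0], [-0.28, 0.01, 0.7, 0.0, -0.31, -0.01], [-0.26, 0.01, 0.71, 0.0, -0.3, 0.0], [-0.24, 0.01, 0.72, 0.0, -0.31, -0.01], [-0.22, 0.01, 0.72, 0.0, -0.3, 0.0], [-0.2, 0.02, 0.73, 0.0, -0.31, -0.01]]
[[-0.19, 0.01, 0.73, 0.0, -0.3, 0.0], [-0.17, 0.01, 0.74, 0.0, -0.31, -0.01], [-0.15, 0.02, 0.74, -0.01, -0.3, 0.0], [-0.12, 0.01, 0.75, 0.0, -0.31, -0.01], [-0.11, 0.02, 0.75, -0.01, -0.3, 0.0], [-0.08, 0.01, 0.75, 0.0, -0.31, -0.01], [-0.07, 0.01, 0.76, -0.01, -0.3, 0.0]]
```

Emit:
apply_moves([
  [[-0.34, 0, 0.68, 0, -0.31, 0], [-0.32, 0, 0.69, 0, -0.31, 0], [-0.3, 0, 0.69, 0, -0.31, 0], [-0.28, 0, 0.7, 0, -0.31, 0], [-0.26, 0, 0.71, 0, -0.31, 0], [-0.24, 0, 0.72, 0, -0.31, 0], [-0.22, 0, 0.72, 0, -0.31, 0], [-0.2, 0, 0.73, 0, -0.31, 0]],
])

```text
clock: 4.97
eef_pos: [454.3, 103.4, 173.4]
tool_rot: [-1.576, -0.003, 0.065]
force: [0.6, 0.1, -0.6]
width: 49.4
```

Emit:
apply_moves([
  [[-0.19, 0, 0.73, 0, -0.3, 0], [-0.17, 0, 0.74, 0, -0.3, 0], [-0.15, 0, 0.74, 0, -0.3, 0], [-0.12, 0, 0.7, 0, -0.3, 0], [-0.1, 0, 0.6, 0, -0.3, 0], [-0.08, 0, 0.5, 0, -0.3, 0], [0, 0, 0, 0, 0, 0], [0, 0, 0, 0, 0, 0]],
])

```text
clock: 5.63
eef_pos: [393.2, 273.7, 171.2]
tool_rot: [-1.572, 0.001, 0.244]
force: [0.2, -0.5, -1.0]
width: 49.0
```

```bash
python3 -c "
from h import *
plan([386,306,165],14.7,.8)"
```

```text
t 5.63 at [393.2 273.7 171.2] rot [-90.1   0.   14. ] F [ 0.21 -0.51 -0.96] w 49.0
2
[[0.01, 0.08, 0.41, 0.01, -0.07, 0.0], [0.01, 0.07, 0.42, 0.0, -0.08, -0.01]]
```

Emit:
apply_moves([
  [[0, 0, 0.41, 0, -0.1, 0], [0, 0, 0.41, 0, 0, 0], [0, 0.5, 0, 0, 0, 0], [0, 0.5, 0, 0, 0, 0], [0, 0, 0, 0, 0, 0], [0, 0, 0, 0, 0, 0]],
])

```text
clock: 6.13
eef_pos: [387.3, 302.0, 129.6]
tool_rot: [-1.575, 0.001, 0.245]
force: [0.1, 0.2, -0.2]
width: 49.2
```

```bash
python3 - <<'E'
from h import *
plan([386,306,54],14.7,.5)
snap('scene','s4.png',crop=(140,100,300,230),s=4)
E
```

```text
t 6.13 at [387.3 302.  129.6] rot [-90.2   0.1  14. ] F [ 0.13  0.21 -0.17] w 49.2
4
[[0.0, 0.47, 0.03, 0.01, -0.03, 0.0], [0.0, 0.47, 0.03, 0.01, -0.03, 0.0], [0.0, 0.48, 0.02, 0.01, -0.04, -0.01], [0.0, 0.47, 0.03, 0.02, -0.03, 0.0]]
```

View pics/s4.png

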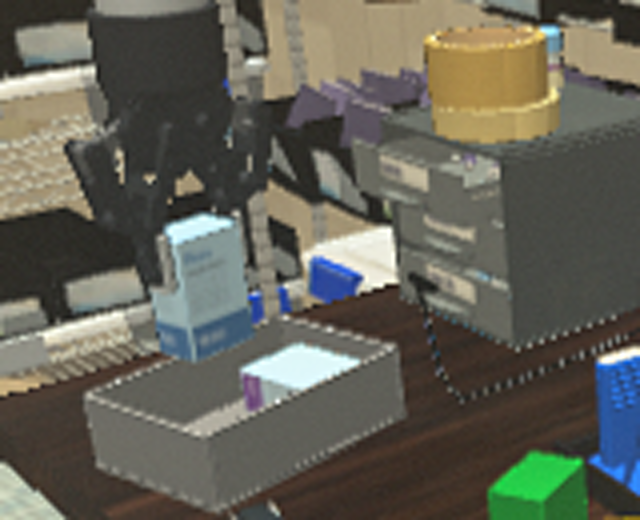

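The carton hangs at (205,290), over the free near end of the box. The old carton lies at (295,370), well clear. I lower it.

Emit:
apply_moves([
  [[0, 0.47, 0.02, 0, 0, 0], [0, 0.47, 0.02, 0, 0, 0], [0, 0.47, 0.02, 0, 0, 0], [0, 0.3, 0, 0, 0, 0], [0, 0, 0, 0, 0, 0], [0, 0, 0, 0, 0, 0]],
])

```text
clock: 6.68
eef_pos: [392.8, 302.8, 64.9]
tool_rot: [-1.573, -0.008, 0.236]
force: [-0.1, 0.1, -0.7]
width: 49.2
```

```bash
python3 -c "
from h import *
plan([386,306,49],14.7,.5)"
```

```text
t 6.68 at [392.8 302.8  64.9] rot [-90.1  -0.5  13.5] F [-0.06  0.11 -0.67] w 49.2
1
[[-0.15, 0.4, 0.12, 0.03, -0.23, 0.1]]
```

Emit:
apply_moves([
  [[-0.15, 0.2, 0.1, 0, -0.2, 0.1], [0, 0.15, 0, 0, 0, 0], [0, 0.05, 0, 0, 0, 0], [0, 0, 0, 0, 0, 0]],
])

```text
clock: 7.02
eef_pos: [387.7, 306.3, 50.8]
tool_rot: [-1.571, -0.004, 0.254]
force: [-0.2, -0.1, -0.7]
width: 49.2
```

```bash
python3 -c "
from h import *
plan([386,306,49],14.7,.5)"
```

```text
t 7.02 at [387.7 306.3  50.8] rot [-90.   -0.2  14.5] F [-0.19 -0.05 -0.75] w 49.2
1
[[-0.04, 0.05, 0.0, 0.0, -0.03, 0.04]]
```

Emit:
apply_moves([
  [[0, 0.05, 0, 0, 0, 0], [0, 0, 0, 0, 0, 0], [0, 0, 0, 0, 0, 0]],
])

```text
clock: 7.27
eef_pos: [388.0, 306.6, 49.2]
tool_rot: [-1.57, -0.005, 0.254]
force: [-0.2, 0.0, -0.5]
width: 49.2
```

Emit:
apply_moves([
  [[0, 0, 0, 0, 0, 0], [0, 0, 0, 0, 0, 0], [0, 0, 0, 0, 0, 0]],
], claw=66)

```text
clock: 7.52
eef_pos: [388.3, 306.8, 49.6]
tool_rot: [-1.57, -0.006, 0.254]
force: [0.5, 0.5, -1.2]
width: 66.2
```

Emit:
apply_moves([
  [[0, -0.2, 0, 0, 0, 0], [0, -0.5, 0, 0, 0, 0], [0, -0.7, 0, 0, 0, 0], [0, -0.8, 0, 0, 0, 0], [0, -0.6, 0, 0, 0, 0]],
])

```text
clock: 7.93
eef_pos: [384.5, 304.2, 162.8]
tool_rot: [-1.575, 0.005, 0.255]
force: [0.9, 0.5, -0.3]
width: 66.0
```

```bash
python3 - <<'E'
from h import *
d=np.array([np.cos(np.radians(81.7)),np.sin(np.radians(81.7))])
plan([460,150,170],0,.8)
snap('scene','s5.png',crop=(140,110,380,275),s=3.3)
E
```

```text
t 7.93 at [384.5 304.2 162.8] rot [-90.3   0.3  14.6] F [ 0.88  0.52 -0.29] w 66.0
6
[[0.14, -0.03, -0.7, 0.01, 0.49, -0.01], [0.17, -0.03, -0.69, 0.01, 0.49, -0.01], [0.2, -0.03, -0.69, 0.01, 0.49, -0.01], [0.23, -0.03, -0.68, 0.01, 0.49, -0.01], [0.26, -0.03, -0.67, 0.01, 0.48, -0.01], [0.29, -0.02, -0.65, 0.01, 0.49, 0.0]]
```

View pics/s5.png

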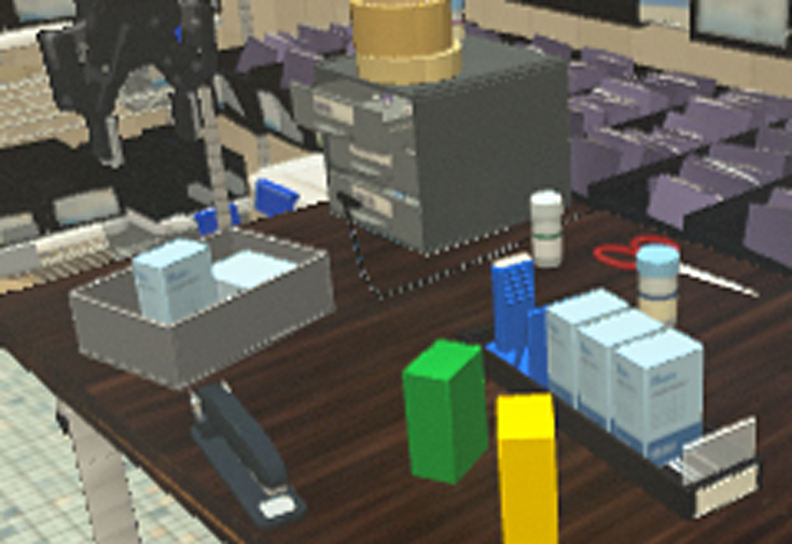

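The carton stands upright in the grey box at (175,280). The three full ones stand at (585–670, 320–400) with the stop free at (720,450). Nothing else has moved. Next: closed fingers go behind the blue grip.

```bash
python3 - <<'E'
from h import *
plan([566,137,165],AX-90,.8)
E
```

```text
t 7.98 at [386.3 306.  166.6] rot [-90.1  -0.1  14.6] F [0.41 0.51 3.01] w 66.1
8
[[0.41, 0.01, -0.65, 0.0, 0.57, 0.0], [0.44, 0.01, -0.63, 0.0, 0.57, 0.0], [0.47, 0.01, -0.61, 0.0, 0.57, 0.0], [0.5, 0.0, -0.59, 0.0, 0.58, 0.0], [0.53, 0.01, -0.56, 0.0, 0.57, 0.0], [0.56, 0.0, -0.53, 0.01, 0.58, 0.01], [0.59, 0.01, -0.5, 0.0, 0.57, 0.0], [0.61, 0.0, -0.47, 0.01, 0.58, 0.01]]
```

Emit:
apply_moves([
  [[0.41, 0, -0.65, 0, 0.57, 0], [0.44, 0, -0.63, 0, 0.57, 0], [0.47, 0, -0.61, 0, 0.57, 0], [0.5, 0, -0.59, 0, 0.57, 0], [0.53, 0, -0.56, 0, 0.57, 0], [0.56, 0, -0.53, 0, 0.57, 0], [0.5, 0, -0.4, 0, 0.57, 0], [0.3, 0, -0.2, 0, 0.5, 0]],
], claw=0)

```text
clock: 8.65
eef_pos: [556.7, 152.6, 176.2]
tool_rot: [-1.561, -0.011, -0.142]
force: [0.5, -1.0, -0.2]
width: -0.0
```

Emit:
apply_moves([
  [[0, 0, 0, 0, 0, 0], [0, 0, 0, 0, 0, 0]],
])

```text
clock: 8.82
eef_pos: [558.8, 149.6, 176.5]
tool_rot: [-1.561, -0.012, -0.15]
force: [-0.4, 1.0, -0.2]
width: 0.4
```

```bash
python3 - <<'E'
from h import *
plan([566,137,110],AX-90,.5)
E
```

```text
t 8.82 at [558.8 149.6 176.5] rot [-89.5  -0.7  -8.6] F [-0.43  0.97 -0.23] w 0.4
4
[[0.05, 0.42, -0.07, -0.03, -0.01, 0.03], [0.05, 0.41, -0.08, -0.03, -0.01, 0.04], [0.06, 0.42, -0.07, -0.02, -0.02, 0.03], [0.05, 0.41, -0.07, -0.03, -0.01, 0.04]]
```

Emit:
apply_moves([
  [[0.05, 0.5, -0.05, -0.05, 0, 0.05], [0.05, 0.5, -0.05, -0.05, 0, 0.05], [0, 0.5, 0, 0, 0, 0], [0, 0.3, 0, 0, 0, 0], [0, 0, 0, 0, 0, 0]],
])

```text
clock: 9.23
eef_pos: [557.4, 154.7, 104.4]
tool_rot: [-1.565, -0.001, -0.135]
force: [-0.2, -0.0, 0.4]
width: 0.2
```

```bash
python3 - <<'E'
from h import *
plan([566,137,50],AX-90,.5)
E
```

```text
t 9.23 at [557.4 154.7 104.4] rot [-89.7  -0.1  -7.7] F [-0.2  -0.03  0.39] w 0.2
3
[[0.09, 0.45, -0.14, -0.02, 0.04, 0.01], [0.09, 0.45, -0.14, -0.02, 0.04, 0.0], [0.09, 0.46, -0.13, -0.03, 0.03, 0.01]]
```

Emit:
apply_moves([
  [[0.09, 0.45, 0, 0, 0.04, 0], [0.09, 0.45, 0, 0, 0.04, 0], [0.05, 0.35, 0, 0, 0, 0], [0, 0, 0, 0, 0, 0], [0, 0, 0, 0, 0, 0]],
])

```text
clock: 9.65
eef_pos: [562.4, 162.7, 55.5]
tool_rot: [-1.56, 0.001, -0.129]
force: [1.1, 0.6, -0.3]
width: -0.1
```

```bash
python3 - <<'E'
from h import *
plan([565,130,50],AX-90,.5)
snap('scene','s6.png',crop=(230,120,400,275),s=3.6)
E
```

```text
t 9.65 at [562.4 162.7  55.5] rot [-89.4   0.1  -7.4] F [ 1.1   0.6  -0.25] w -0.1
2
[[0.08, 0.06, -0.4, -0.06, 0.09, -0.01], [0.09, 0.07, -0.4, -0.06, 0.09, 0.0]]
```

View pics/s6.png

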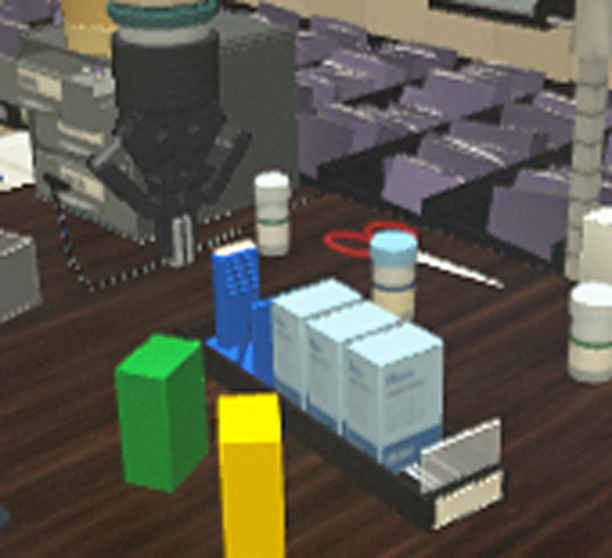

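The closed fingers at (180,240) stand behind the blue grip (235,290) in line with the tray. I push gently.

Emit:
apply_moves([
  [[0.08, 0.08, -0.3, -0.06, 0.1, 0], [0.08, 0.06, -0.3, -0.06, 0.1, 0], [0, 0, -0.25, 0, 0, 0], [0, 0, -0.25, 0, 0, 0], [0, 0, -0.2, 0, 0, 0], [0, 0, -0.2, 0, 0, 0]],
])

```text
clock: 10.2
eef_pos: [561.7, 98.7, 53.0]
tool_rot: [-1.568, -0.004, -0.147]
force: [-0.9, 2.6, -2.5]
width: 0.2
```

```bash
python3 - <<'E'
from h import *
plan([546,-1,50],AX-90,.25)
E
```

```text
t 10.2 at [561.7  98.7  53. ] rot [-89.9  -0.2  -8.4] F [-0.86  2.63 -2.5 ] w 0.2
11
[[0.0, 0.01, -0.23, 0.0, 0.0, 0.0], [0.0, 0.01, -0.23, 0.0, 0.0, 0.0], [0.0, 0.01, -0.23, 0.0, 0.0, 0.01], [0.0, 0.0, -0.23, 0.0, 0.0, 0.0], [0.0, 0.01, -0.23, 0.0, 0.0, 0.01], [0.0, 0.0, -0.23, 0.0, 0.0, 0.0], [0.0, 0.01, -0.23, -0.01, 0.0, 0.01], [-0.01, 0.0, -0.23, 0.0, 0.0, 0.0]]
[[0.0, 0.01, -0.23, -0.01, -0.01, 0.01], [-0.01, 0.0, -0.23, 0.0, 0.0, 0.0], [0.0, 0.01, -0.22, -0.01, -0.01, 0.01]]
```

Emit:
apply_moves([
  [[0, 0, -0.15, 0, 0, 0], [0, 0, -0.15, 0, 0, 0], [0, 0, -0.15, 0, 0, 0], [0, 0, -0.15, 0, 0, 0], [0, 0, -0.15, 0, 0, 0]],
])

```text
clock: 10.62
eef_pos: [558.2, 72.5, 53.2]
tool_rot: [-1.557, -0.007, -0.144]
force: [0.5, 7.8, -2.8]
width: 0.0
```

Emit:
apply_moves([
  [[0, 0, -0.1, 0, 0, 0], [0, 0, -0.1, 0, 0, 0], [0, 0, -0.1, 0, 0, 0]],
])

```text
clock: 10.87
eef_pos: [557.6, 67.6, 53.4]
tool_rot: [-1.546, -0.01, -0.138]
force: [1.4, 7.4, -2.4]
width: -0.2
```

Emit:
apply_moves([
  [[0, 0, -0.15, -0.2, 0, 0], [0, 0, -0.15, -0.2, 0, 0], [0, 0, -0.15, -0.1, 0, 0], [0, 0, -0.15, -0.1, 0, 0]],
])

```text
clock: 11.2
eef_pos: [555.6, 54.0, 53.0]
tool_rot: [-1.585, -0.013, -0.13]
force: [0.9, 6.0, -4.1]
width: -0.2
```

Emit:
apply_moves([
  [[0, 0, -0.13, -0.1, 0, 0], [0, 0, -0.13, -0.1, 0, 0]],
])

```text
clock: 11.37
eef_pos: [554.9, 48.8, 52.9]
tool_rot: [-1.596, -0.014, -0.125]
force: [-0.0, 7.1, -5.0]
width: -0.2
```

```bash
python3 - <<'E'
from h import *
snap('scene','s7.png',crop=(230,120,400,275),s=3.6)
E
```

```text
(no output)
```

View pics/s7.png

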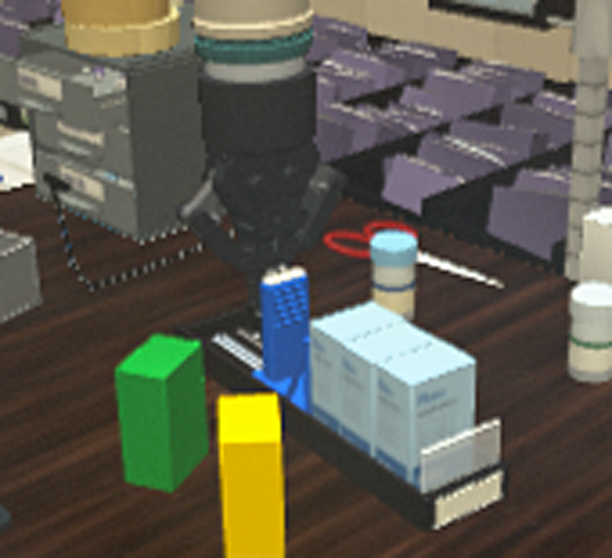

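The three cartons are upright and touching, at (315–475, 310–480), with a small gap left at the stop (420,470). I keep pushing until the force rises.

Emit:
apply_moves([
  [[0, 0, -0.14, 0.1, 0, 0], [0, 0, -0.14, 0.1, 0, 0], [0, 0, -0.14, 0, 0, 0]],
])

```text
clock: 11.67
eef_pos: [553.7, 40.5, 53.4]
tool_rot: [-1.568, -0.017, -0.116]
force: [1.0, 6.3, -3.2]
width: 0.1
```

Emit:
apply_moves([
  [[0, 0, -0.14, 0, 0, 0], [0, 0, -0.14, 0, 0, 0]],
])

```text
clock: 11.83
eef_pos: [552.9, 34.3, 53.5]
tool_rot: [-1.56, -0.018, -0.112]
force: [-0.4, 7.8, -2.3]
width: -0.4
```

Emit:
apply_moves([
  [[0, 0, -0.13, 0, 0, 0], [0, 0, -0.13, 0, 0, 0]],
])

```text
clock: 12.0
eef_pos: [552.9, 34.7, 53.7]
tool_rot: [-1.546, -0.021, -0.104]
force: [0.1, 13.2, -4.0]
width: -0.1
```

Emit:
apply_moves([
  [[0, 0, -0.13, -0.1, 0, 0], [0, 0, -0.13, -0.1, 0, 0]],
])

```text
clock: 12.17
eef_pos: [552.9, 34.6, 53.7]
tool_rot: [-1.549, -0.024, -0.097]
force: [1.3, 11.9, -3.2]
width: 0.0
```

Emit:
apply_moves([
  [[0, 0, -0.2, -0.1, 0, 0], [0, 0, -0.2, -0.1, 0, 0]],
])

```text
clock: 12.33
eef_pos: [552.9, 34.6, 53.7]
tool_rot: [-1.547, -0.029, -0.086]
force: [0.6, 18.3, -4.0]
width: -0.0
```

Emit:
apply_moves([
  [[0, 0, 0.1, 0, 0, 0], [0, 0, 0.4, 0, 0, 0], [0, 0, 0.6, 0, 0, 0], [0, 0, 0.6, 0, 0, 0], [0, -0.5, 0.3, 0, 0, 0], [0, -0.7, 0, 0, 0, 0], [0, -0.7, 0, 0, 0, 0], [0, -0.7, 0, 0, 0, 0]],
])

```text
clock: 13.0
eef_pos: [550.7, 110.6, 156.8]
tool_rot: [-1.558, -0.011, -0.083]
force: [0.4, 0.6, 0.2]
width: 0.2
```

```bash
python3 - <<'E'
from h import *
s=readout.read_state();print(s['clock'],s['eef_pos'],s['force'])
d=snap('scene');A=d['image'][110:275,140:400,::-1]
t=snap('top')['image'][195:295,185:385,::-1]
cv2.imwrite('pics/s8.png',cv2.resize(A,None,fx=3,fy=3,interpolation=cv2.INTER_CUBIC))
cv2.imwrite('pics/t8.png',cv2.resize(t,(800,400),interpolation=cv2.INTER_CUBIC))
E
```

```text
13.0 [550.69061643 110.55464741 156.78645361] [0.38356635 0.55512485 0.17071802]
```

View pics/s8.png

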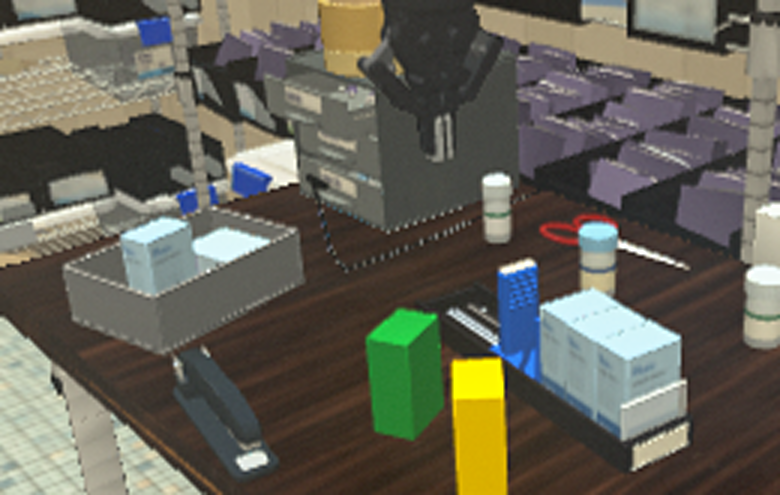

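View pics/t8.png

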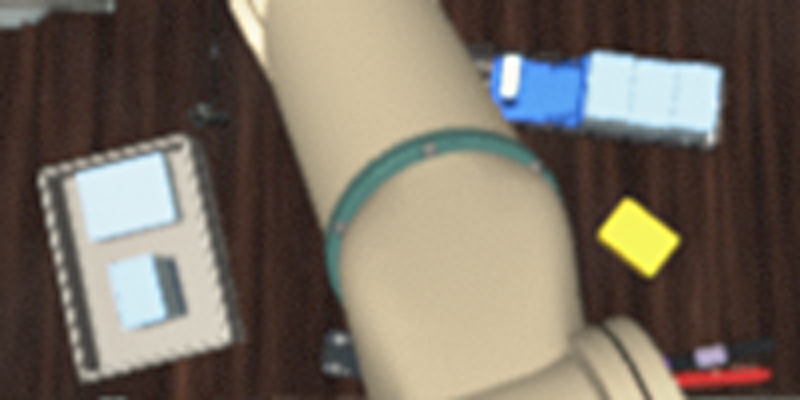

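```bash
python3 -c "
from h import *
f=lambda p:(np.array(p,float)+.5)/4-.5+[185,195]
print(back('top',f([(510,78)]),[88]).round(1),readout.read_state()['clock'])
print(finish_job())"
```

```text
[[548.4  18.   88. ]] 13.1
the job is handed in; nothing more can be done
None
```

I handed the job in at 13.1 s. The empty carton is in the grey box, and the three full ones are pushed up against the front stop. No verdict was reported.

- **Finding the empty carton:** The carton nearest the stop was the first one I lifted. It loaded the wrist by only about 0.3–0.5 N, where a full one would show 3–4 N. I did not weigh the other three, so there was no direct comparison. I set it down in the free part of the grey box, where it stands upright.
- **Pushing the row up:** I pushed the blue follower from behind with closed fingers until the row stopped moving. Pushing on raised the force to 18 N without any further movement, well under the 60 N limit.
- **Last checks:** The final pictures show the three cartons upright and touching between the follower and the stop. The follower's grip moved about 76 mm, which puts the joint near 0.09 against the 0.086 needed. That is an estimate from the pictures, not a direct reading. The arm was clear of everything.
- **Things to leave alone:** The two vials looked unmoved. The radio was outside the last crops, but no move touched it.
- **Disagreement:** The two cameras differed by about 5 mm along the tray. I averaged them and used the contact force for the final push.

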